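# Tip a flat bar down in the drilling jig and clamp it

### The arm

A 6-joint arm with a two-finger parallel gripper is mounted at the origin on a cart in front of the work surface, level with it; the furniture and walls round the work are solid. World frame = base frame: x ahead of the robot, y to its left, z up, the work surface at z = 0. Lengths are in m, angles in rad, forces in N, time in s.
With the tool pointing down it reaches from about 0.3 to 0.775 m from the base axis. Payload 14.6 kg.
Tool frame: the origin (TCP) lies at the very end of the fingers, on their centre line; the grasp point (between the pads) lies 19 mm behind it; z points along the fingers, y is the line along which they close (so a half turn about z gives the same grasp; the last joint's range is limited). The gripper opens to 94 mm and grips with 3 to 60 N. Pads are 16 mm wide; open, the fingers measure 119 mm over their backs; the gripper's body (75 mm by 177 mm) begins 78 mm behind the grasp point.
Start: joints at [-1.27, 0.3, 1.521, -0, 1.321, -0.067], TCP at [0.198, -0.513, 0.205] pointing down, gripper open.
Joint ranges: [-3.03, 3.03], [-0.79, 2.21], [0.23, 2.52], [-1.04, 4.18], [0, 3.07], [-2.55, 2.55]. Speed limits (rad/s): [2.22, 2.22, 2.57, 3.14, 3.14, 3.14].

### API

Orientations are given as [roll, pitch, yaw] about the fixed x, y, z axes, in that order (R = Rz(yaw) Ry(pitch) Rx(roll)).
In Python, from station import ctrl gives the robot as it stands.
- The arm moves only by the tool move_arm, never from a script. Its argument "increments" is a list of rows, each a list of 7 numbers: the opening, from 0 (shut) to 1 (fully open), then the shift along the tool's x, y, z in units of 50 mm (1.0 is 50 mm), then the turn, a rotation vector about the tool's x, y, z in rad. In form: [[claw, tx, ty, tz, rx, ry, rz], ...]. A call has 1 to 20 rows; each row shifts and turns the commanded pose from where the row before left it, along the tool's axes as they then stand; what a row does not reach is not made up. A row lasts 1/10 s, in which the tool goes at most 50 mm and 8.59 degrees, less where a joint would pass 70% of its speed; a pose out of reach is approached as far as the arm can. A call is refused whole if a number of a shift passes 1 or a number of a turn 0.15, either way. A call with a gripper value outside its range is refused whole. The fingers move at their own pace and stop on an object; "force" is the grip in N (left out, the last holds). Time passes only in rows, so rows that do not move let the fingers close. It gives the time, the measured TCP pose, the force, the opening and the grip force at its end, in the units of the state.
- ctrl.get_obs(): the state, without advancing time (a new reading comes with each control period).
- ctrl.camera(name): name is "side" or "top"; returns a dict with "color" (400x640x3 uint8, blue, green, red), "K" (3x3 intrinsics, pixels), "distortion" ([k1, k2, p1, p2, k3] as OpenCV has them; the pictures are not rectified), "pose" (4x4, takes a point from camera to world coordinates). Camera axes: x right, y down, z forward; pixel columns grow to the right and rows downward; lengths in m; the calibration is good to about 2 mm. A picture is of the moment at which its call begins. There is no depth.
- ctrl.hand_in(): hands the job in; it is judged then, once.
Trained networks look in a picture, given as the dict that the camera call returned (one of the last four; its "shot" number tells which), for a name from the list of things; names that differ only in an ending like _2 or _b are one class to them, and where a whole thing is asked for, a point or a joint stands for the part that bears it (a point fixed in the world has none). Each returns a list of dicts, best first, with "conf" (0 to 1); they miss things now and then, are a little off and sometimes report something else, mostly with a low value. They report only what shows in the picture. A call takes as long as a camera call. They do not tell look-alikes from the thing itself.
- ctrl.cut_out(name, picture): "mask" (400x640 bool, what is visible of it) and "centre" ([row, column] in pixels, amid what is visible of it).
The state is a dict: "time_s": time; "qpos": joint angles; "joint_vel": joint speeds; "tau": joint torques, N m; "ee_pos": TCP position; "eef_rot": TCP orientation; "force": force on the tool from outside, world axes, zero at the start; "moment": the same for the moment, N m; "grip_width": finger opening in m; "grip_force": force on a finger pad.
Only numpy, scipy, OpenCV 4.12 (cv2) and the standard library are available. Lean on these libraries where they do the work, as an engineer would, in place of code of your own. Each camera call takes 0.05 s, during which the arm holds its last target. There are 200 camera calls.

### The job

The flat aluminium bar has been left standing on its edge in the drilling jig. Using only pushes, without picking it up, tip it over onto its broad side so that it lies flat on the base plate, push it flush against the long fence and up against the end stop, then push the red handle of the toggle clamp up and over past upright until it locks at its stop, with the rubber foot holding the bar. Leave the bolt, the cell and the marker where they are, and finish clear of everything.

Things in the scene. Friction and masses are not known exactly. Their poses are not given: they have to be found in the camera images.
- jig: Drilling jig, fixed: dark steel base plate 370 (y) x 135 (x) x 12 mm. Origin at bench height, halfway along the plate; z up, x away from the robot (plate x = -85 to +50 mm), y to the left along the plate. The bar when seated has its centre at x = 0, y = -33 mm. The toggle clamp stands at the left in the plane x = 0, from y = 78 to 166 mm. Two 12 mm holes in the plate do not matter.
- fence_face (a point): Middle of the near face of the fence, at plate height: jig x = +19, y = -53, z = 12 mm. The fence is a straight steel rail along the jig's y, y = -160 to +54 mm, 16 mm thick, rising 16 mm above the plate (its screw heads 20 mm). The bar's long edge goes flush against this face.
- stop_face (a point): Middle of the stopping face of the end stop, at plate height: jig x = -2, y = +62, z = 12 mm, looking to the jig's -y. A steel block 30 mm wide and 14 mm high (17 with its screws). The bar's left end goes against it.
- flat_bar: Flat aluminium bar 190 x 12 x 38 mm, 0.16 to 0.3 kg, loose. x along its length, y its thickness, z its width; origin mid-length on the narrow face it first stands on. Starts on edge on the base plate, nearly parallel to the fence, 45 to 82 mm between its far side and the fence (room to fall flat that way), left end 20 to 50 mm short of the stop. Pushed at its upper edge it tips; flat, it slides.
- bar_center (a point): Centre of the bar's solid: 31 mm above the bench while it stands on edge on the plate, 18 mm above the bench when it lies flat.
- clamp_handle (a joint): Clamp handle: 0 = open, as it starts (leaning 39 degrees from upright to the jig's +y); grows as it is pushed up and over to the jig's -y; at 0.92 rad it meets its stop, locked, leaning 14 degrees past upright. The links pass dead centre 0.06 rad before that: short of it the handle springs back, beyond it it stays. A few newtons near its end move it, up to about 8 just before dead centre.
- handle_pivot (a point): Axis of the clamp handle (parallel to the jig's x), in the clamp's middle plane: 70 mm above the bench, at jig y = +155 mm. Fixed.
- handle_end (a point): Rounded outer end of the clamp handle, 115 mm from its pivot; it swings in the plane x = 0 of the jig. The red grip, a round bar 18 mm thick, is the outer 78 mm. Open, this point is 160 mm above the bench at jig y = +227 mm; locked, 181 mm high at y = +127 mm.
- clamp_foot: Sprung black rubber foot, 17 mm across, on the clamp's hold-down arm. The arm, 85 mm long, pivots 58 mm above the bench at jig y = +90 mm; it is raised steeply (66 degrees) while the clamp is open and swings down to the jig's -y as the handle is pushed over. Origin on the arm's pivot.
- foot_face (a point): Middle of the foot's underside. Locked, it bears on the top of the bar at jig x = 0, y = +20 mm with about 7 N.
- bolt: Steel hexagon bolt standing on its head, 42 mm high, 19 mm wide, on the bench beyond the fence. Leave alone. Origin at the middle of its underside.
- cell: Green round cell standing on end, 66 mm high, 18 mm thick, on the bench beyond the jig. Leave alone. Origin at the middle of its underside.
- marker: Blue and white felt marker lying on the bench beyond the jig, 129 mm long, 15 mm high. Leave alone. Origin at the middle of its underside.
There are look-alikes about, which are no part of the job. What is shaped like the flat_bar but orange is not meant.

How it is judged:
On the way, in this order (a step that is already met when the one before it is completed fails the run):
1. the bar lies flat on the plate, flush against the fence and the end stop, with the clamp still open (angle between the y axis of flat_bar and the z axis of jig, either way round below 0.06 rad and angle between the x axis of flat_bar and the y axis of jig, either way round below 0.03 rad and x of bar_center in the frame of jig between -0.003 and 0.003 m and y of bar_center in the frame of jig between -0.0365 and -0.03 m and height (world z) of bar_center below 0.0205 m and value of joint clamp_handle below 0.3 rad), for 0.2 s.
2. the clamp handle is pushed over into its locked position and the foot presses on the bar (value of joint clamp_handle above 0.884 rad and contact force between clamp_foot and flat_bar above 3 N), for 0.2 s.
At the end, for the whole second after the job is handed in: The bar lies flat on its broad side on the base plate at rest, flush with the fence and the end stop within 3 mm (parallel within 0.03 rad), the clamp handle is locked (within 0.04 rad of its stop) and the rubber foot presses on the bar with more than 3 N (all of step 2 and angle between the y axis of flat_bar and the z axis of jig, either way round below 0.06 rad and angle between the x axis of flat_bar and the y axis of jig, either way round below 0.03 rad and x of bar_center in the frame of jig between -0.003 and 0.003 m and y of bar_center in the frame of jig between -0.0365 and -0.03 m and height (world z) of bar_center below 0.0205 m and linear speed of flat_bar below 0.01 m/s); the robot touches nothing.
It fails at once if the bar is lifted or carried (its centre more than 10 mm above where it was when standing on edge) (height (world z) of bar_center above 0.041 m).
It fails at once if the bolt is moved (distance of bolt from where it was at the start of the episode above 0.01 m or angle between bolt's own z axis and vertical above 0.3 rad).
It fails at once if the cell is moved (distance of cell from where it was at the start of the episode above 0.01 m or angle between cell's own z axis and vertical above 0.3 rad).
It fails at once if the marker is moved (distance of marker from where it was at the start of the episode above 0.01 m).
It also fails if it takes over 70 s, if anything falls off the work surface, if the arm or the gripper's body presses on something with over 40 N, if the wrist force passes 120 N, or if a joint passes its speed limit or range.

## Working session

There is one attempt and no reset: what is moved stays moved. The work goes in short steps, Python scripts to look and compute and a tool call to move; the robot and the scene stay as the last step left them, time stands still between calls to the robot, and variables do not carry over. Pictures are saved under pics/ and viewed, at most 10 in all, crops included, and the job is handed in when it is done.

Besides the shell and the picture viewer there is one more tool, called in YAML: its name, and indented under it one key for each argument. move_arm: Moves the arm, as the interface text tells. Its arguments: {"type":"object","properties":{"increments":{"type":"array","items":{"type":"array","items":{"type":"number"}}},"force":{"type":"number"}},"required":["increments"]}

```bash
mkdir -p pics; ls; cat > h.py <<'E'
from station import ctrl
import numpy as np, cv2
def px(p,c):
    P=c["pose"]; w=np.linalg.inv(P); X=(w[:3,:3]@np.atleast_2d(p).T).T+w[:3,3]
    return cv2.projectPoints(X,np.zeros(3),np.zeros(3),c["K"],np.array(c["distortion"]))[0][:,0]
def ray(uv,c,z):
    u=cv2.undistortPoints(np.array(uv,float).reshape(-1,1,2),c["K"],np.array(c["distortion"]))[:,0]
    d=(c["pose"][:3,:3]@np.c_[u,np.ones(len(u))].T).T; o=c["pose"][:3,3]
    return o+d*((z-o[2])/d[:,2])[:,None]
E
python3 - <<'E'
from h import *
o=ctrl.get_obs(); print(o)
for n in("top","side"):
    c=ctrl.camera(n); cv2.imwrite(f"pics/{n}0.png",c["color"]); print(n,c["pose"].round(3).tolist())
    for k in("jig","flat_bar","clamp_handle","clamp_foot","bolt","cell","marker"):
        for r in ctrl.cut_out(k,c):
            m=r["mask"].astype(np.uint8); print(k,round(r["conf"],2),np.round(r["centre"]),m.sum(),np.round(cv2.minAreaRect(cv2.findNonZero(m))[0:3] and cv2.boxPoints(cv2.minAreaRect(cv2.findNonZero(m)))).tolist())
E
```

```text
pics
{'time_s': 0.0, 'qpos': array([-1.26958348e+00,  3.00479209e-01,  1.52158060e+00, -1.46786963e-05,
        1.32068092e+00, -6.66277206e-02]), 'joint_vel': array([-0.00159049,  0.00133911,  0.0001703 , -0.00060371,  0.0006293 ,
       -0.0014077 ]), 'tau': array([-8.55256494e-04, -5.31812525e+01, -3.52735126e+01,  7.08008185e-02,
        2.44121393e-02, -9.45766601e-05]), 'ee_pos': array([ 0.19768337, -0.51296912,  0.20488208]), 'eef_rot': array([-3.14044617e+00, -6.22512724e-05,  3.67844169e-01]), 'force': array([-0.49182188,  0.23471963,  0.1335765 ]), 'moment': array([ 0.02097246, -0.02635127,  0.00955992]), 'grip_force': 0.0, 'grip_width': 0.09351289734363438}
top [[-0.022, -0.988, 0.151, 0.433], [-1.0, 0.022, -0.001, -0.145], [-0.002, -0.151, -0.989, 1.071], [0.0, 0.0, 0.0, 1.0]]
jig 0.67 [234. 287.] 5986 [[192.0, 247.0], [198.0, 199.0], [360.0, 220.0], [353.0, 268.0]]
jig 0.22 [216. 215.] 262 [[195.0, 215.0], [197.0, 208.0], [242.0, 216.0], [241.0, 223.0]]
flat_bar 0.84 [246. 446.] 492 [[418.0, 273.0], [461.0, 217.0], [467.0, 222.0], [424.0, 277.0]]
flat_bar 0.59 [254. 318.
[... 1181 characters left out ...]
77.0], [298.0, 256.0], [306.0, 275.0], [261.0, 296.0]]
clamp_foot 0.42 [236. 312.] 42 [[307.0, 236.0], [311.0, 231.0], [316.0, 236.0], [311.0, 240.0]]
bolt 0.57 [240. 288.] 72 [[289.0, 231.0], [295.0, 231.0], [295.0, 246.0], [289.0, 246.0]]
bolt 0.17 [244. 350.] 659 [[327.0, 266.0], [363.0, 211.0], [373.0, 217.0], [336.0, 272.0]]
cell 0.72 [245. 278.] 162 [[274.0, 231.0], [281.0, 231.0], [283.0, 254.0], [276.0, 254.0]]
marker 0.63 [243. 348.] 696 [[326.0, 264.0], [365.0, 211.0], [375.0, 218.0], [336.0, 272.0]]
marker 0.46 [207. 311.] 188 [[294.0, 216.0], [327.0, 193.0], [330.0, 197.0], [297.0, 220.0]]
marker 0.42 [242. 288.] 74 [[289.0, 231.0], [295.0, 231.0], [295.0, 246.0], [289.0, 246.0]]
```

```bash
python3 - <<'E'
import cv2
a=cv2.imread("pics/top0.png")[160:300,180:380]; cv2.imwrite("pics/t1.png",cv2.resize(a,None,fx=4,fy=4,interpolation=2))
a=cv2.imread("pics/side0.png")[140:350,230:430]; cv2.imwrite("pics/s1.png",cv2.resize(a,None,fx=2.85,fy=2.85,interpolation=2))
E
```

```text
(no output)
```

View pics/t1.png

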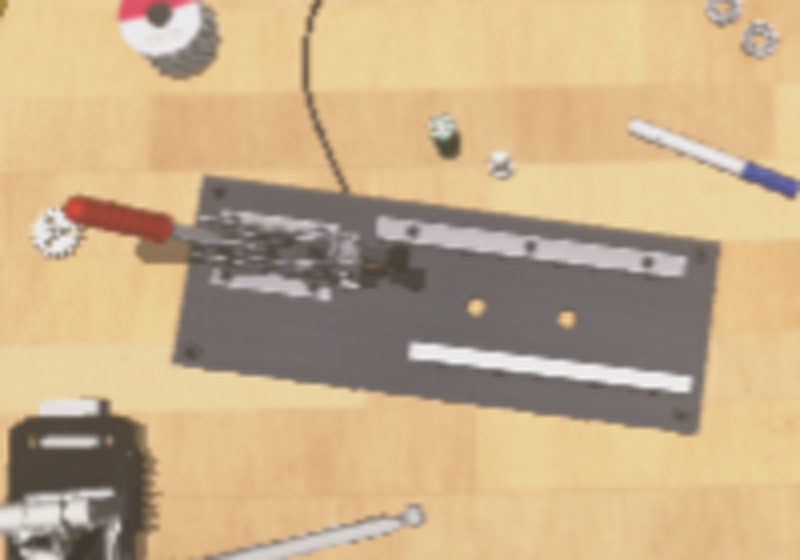

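View pics/s1.png

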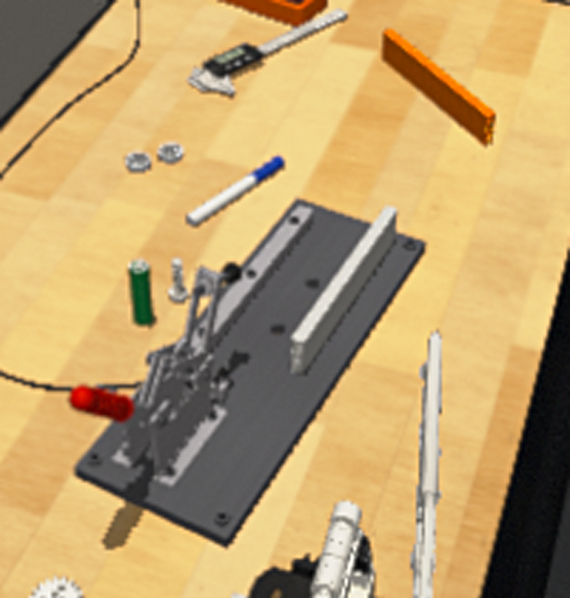

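The jig's plate shows in the top view with corners at about (231,204), (360,220), (354,268), (223,250). The white bar stands near its lower edge from (283,247) to (353,256), and the red handle is at the left, about (200,212). The side view agrees. The orange bar is separate, so I leave it out.

```bash
python3 - <<'E'
from h import *
from scipy.optimize import least_squares
ct=ctrl.camera("top"); cs=ctrl.camera("side")
C=np.array([[50,185,12],[50,-185,12],[-85,-185,12],[-85,185,12]])/1e3
F=np.array([[35,54,28],[19,54,28],[19,-160,28],[35,-160,28]])/1e3
t=np.array([[205,177],[719,242],[698,433],[172,362],[378,215],[376,236],[684,276],[688,256]])/4+[180,160]
s=np.array([[80,468],[300,200],[425,241],[228,533]])/2.85+[230,140]
def W(p,q): 
    c,d=np.cos(p[2]),np.sin(p[2]); return q@np.array([[c,d,0],[-d,c,0],[0,0,1]])+[p[0],p[1],0]
def res(p): return np.r_[(px(W(p,np.r_[C,F]),ct)-t).ravel(),(px(W(p,C),cs)-s).ravel()]
r=least_squares(res,[.4,-.1,-.1],loss="soft_l1"); print("jig",r.x.round(4)); print(res(r.x).reshape(-1,2).round(1).tolist())
p=r.x; np.save("jig.npy",p)
c,d=np.cos(p[2]),np.sin(p[2]); R=np.array([[c,-d],[d,c]])
# bar: top face corners
def B(b): # b: centre x,y,yaw (bar x axis along jig y) in jig
    L=np.array([[-95,6],[95,6],[95,-6],[-95,-6]])/1e3
    a=b[2]; u=np.array([-np.sin(a),np.cos(a)]); v=np.array([np.cos(a),np.sin(a)])
    return W(p,np.c_[L[:,:1]*u+L[:,1:]*v+b[:2],np.full(4,.05)])
tb=np.array([[692,378],[411,342],[408,358],[690,391]])/4+[180,160]
sb=np.array([[387,207],[292,342],[302,349],[397,213]])/2.85+[230,140]
f=lambda b:np.r_[(px(B(b),ct)-tb).ravel(),(px(B(b),cs)-sb).ravel()]
r=least_squares(f,[-.05,-.07,0],loss="soft_l1"); print("bar in jig",r.x.round(4),f(r.x).reshape(-1,2).round(1).tolist()); print(B(r.x).round(4).tolist())
q=np.array([[0,227,160],[0,155,70],[0,127,181]])/1e3
print("handle",W(p,q).round(4).tolist(),px(W(p,q),ct).round(1).tolist(),px(W(p,q),cs).round(1).tolist())
E
```

```text
jig [ 0.5295 -0.0758 -0.1509]
[[-0.4, -0.8], [0.9, -0.3], [0.7, 0.1], [0.0, 0.5], [0.6, 0.1], [0.3, 0.5], [0.0, 0.4], [-0.3, -0.3], [-1.9, 0.1], [-0.9, -0.6], [0.8, 0.4], [0.2, 2.6]]
bar in jig [-0.0543 -0.0753  0.0081] [[-0.3, -0.7], [-0.5, -0.3], [-0.3, 0.2], [-0.3, 0.6], [-0.3, 0.1], [-0.3, -0.4], [0.9, -1.1], [0.5, -0.6]]
[[0.4569, -0.237, 0.05], [0.4839, -0.0489, 0.05], [0.4721, -0.0472, 0.05], [0.445, -0.2353, 0.05]]
handle [[0.5636, 0.1487, 0.16], [0.5528, 0.0775, 0.07], [0.5486, 0.0498, 0.181]] [[196.7, 211.9], [233.9, 219.9], [235.2, 216.1]] [[257.4, 279.8], [281.4, 285.9], [285.7, 238.9]]
```

move_arm:
  increments:
    - [1, 0, 0, 0, 0, 0, 0.13]
    - [1, 0, 0, 0, 0, 0, 0.13]
    - [1, 0, 0, 0, 0, 0, 0.13]
    - [1, 0, 0, 0, 0, 0, 0.13]
    - [1, 0.24, -0.58, 0, 0, 0, 0]
    - [1, 0.24, -0.58, 0, 0, 0, 0]
    - [1, 0.24, -0.58, 0, 0, 0, 0]
    - [1, 0.24, -0.58, 0, 0, 0, 0]
    - [1, 0.24, -0.58, 0, 0, 0, 0]
    - [1, 0.24, -0.58, 0, 0, 0, 0]
    - [1, 0.24, -0.58, 0, 0, 0, 0]
    - [1, 0.24, -0.58, 0, 0, 0, 0]
    - [1, 0.24, -0.58, 0, 0, 0, 0]
    - [1, 0.24, -0.58, 0, 0, 0, 0]
    - [1, 0.24, -0.58, 0, 0, 0, 0]
    - [1, 0.24, -0.58, 0, 0, 0, 0]
    - [1, 0.24, -0.58, 0, 0, 0, 0]
    - [1, 0.24, -0.58, 0, 0, 0, 0]
    - [1, 0, 0, 0, 0, 0, 0]

```text
time_s: 2.8
ee_pos: [0.4265, -0.1351, 0.2055]
eef_rot: [-3.141, -0.0, -0.149]
force: [0.1, -0.2, 0.5]
grip_width: 0.0939
grip_force: 0.0
```

```bash
cat > w.py <<'E'
from h import *
p=np.load("jig.npy")
def J():
    o=ctrl.get_obs(); e=o["ee_pos"]; c,d=np.cos(p[2]),np.sin(p[2]); R=np.array([[c,d],[-d,c]])
    print("t",round(o["time_s"],2),"jig mm",(R@(e[:2]-p[:2])*1e3).round(1),"z",round(e[2]*1e3,1),"rpy",o["eef_rot"].round(3),"Fjig",(R@o["force"][:2]).round(1),o["force"][2].round(1),"w",round(o["grip_width"],3),"q",o["qpos"].round(2))
if __name__=="__main__": J()
E
python3 w.py
```

```text
t 2.8 jig mm [-92.9 -74.2] z 205.5 rpy [-3.141 -0.    -0.149] Fjig [ 0.1 -0.1] 0.5 w 0.094 q [-0.39  0.07  1.79  0.    1.28  1.33]
```

move_arm:
  increments:
    - [1, 0, 0, 0.45, 0, 0, 0]
    - [1, 0, 0, 0.45, 0, 0, 0]
    - [1, 0, 0, 0.45, 0, 0, 0]
    - [1, 0, 0, 0.45, 0, 0, 0]
    - [1, 0, 0, 0.45, 0, 0, 0]
    - [1, 0, 0, 0.45, 0, 0, 0]
    - [1, 0, 0, 0.35, 0, 0, 0]
    - [1, 0, 0, 0.22, 0, 0, 0]
    - [1, 0.1, 0, 0, 0, 0, 0]
    - [1, 0.1, 0, 0, 0, 0, 0]
    - [1, 0.1, 0, 0, 0, 0, 0]
    - [1, 0, 0, 0, 0, 0, 0]

```text
time_s: 4.0
ee_pos: [0.4413, -0.1399, 0.0427]
eef_rot: [3.141, -0.002, -0.152]
force: [-0.1, 0.1, -0.0]
grip_width: 0.0942
grip_force: 0.0
```

```bash
python3 - <<'E'
from w import *
J()
c=ctrl.camera("top"); d=ctrl.camera("side")
a=cv2.resize(c["color"][190:290,240:380],(560,400),interpolation=2);b=cv2.resize(d["color"][180:320,260:400],(560,560),interpolation=2)[:,:]
cv2.imwrite("pics/a2.png",np.hstack([cv2.resize(a,(420,300)),cv2.resize(b,(300,300))]))
E
```

```text
t 4.0 jig mm [-77.6 -76.7] z 42.7 rpy [ 3.141e+00 -2.000e-03 -1.520e-01] Fjig [-0.1  0. ] -0.0 w 0.094 q [-0.39  0.33  1.92  0.    0.9   1.34]
```

View pics/a2.png

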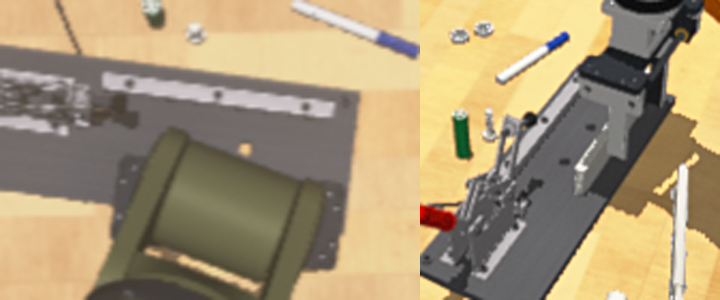

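The wrist covers the bar in the top half. In the side half the open fingers stand just behind the bar, which is upright at about (590,170) in the crop. Next I push slowly.

move_arm:
  increments:
    - [1, 0.06, 0, 0, 0, 0, 0]
    - [1, 0.06, 0, 0, 0, 0, 0]
    - [1, 0.06, 0, 0, 0, 0, 0]
    - [1, 0.06, 0, 0, 0, 0, 0]
    - [1, 0.06, 0, 0, 0, 0, 0]
    - [1, 0.06, 0, 0, 0, 0, 0]

```text
time_s: 4.7
ee_pos: [0.4582, -0.1424, 0.0419]
eef_rot: [-3.142, 0.0, -0.152]
force: [-0.4, -0.1, -0.4]
grip_width: 0.0942
grip_force: 0.0
```

move_arm:
  increments:
    - [1, 0.06, 0, 0, 0, 0, 0]
    - [1, 0.06, 0, 0, 0, 0, 0]
    - [1, 0.06, 0, 0, 0, 0, 0]
    - [1, 0.06, 0, 0, 0, 0, 0]
    - [1, 0, 0, 0, 0, 0, 0]

```text
time_s: 5.2
ee_pos: [0.4702, -0.1442, 0.0419]
eef_rot: [-3.142, -0.0, -0.152]
force: [0.1, -0.5, 0.5]
grip_width: 0.0939
grip_force: 0.0
```

```bash
python3 - <<'E'
from w import *
J()
d=ctrl.camera("side"); cv2.imwrite("pics/a3.png",cv2.resize(d["color"][180:320,260:400],(420,420),interpolation=2))
E
```

```text
t 5.2 jig mm [-48.4 -76.6] z 41.9 rpy [-3.142 -0.    -0.152] Fjig [ 0.2 -0.5] 0.5 w 0.094 q [-0.37  0.38  1.84  0.    0.92  1.35]
```

View pics/a3.png

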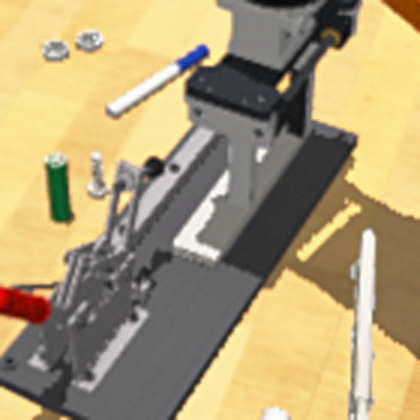

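The side picture shows the bar lying flat, top face around (200,240) in the crop, with the fingers above it. I back off, lower, and push it to the fence.

move_arm:
  increments:
    - [1, -0.25, 0, 0, 0, 0, 0]
    - [1, -0.25, 0, 0, 0, 0, 0]
    - [1, 0, 0, 0.24, 0, 0, 0]
    - [1, 0, 0, 0.22, 0, 0, 0]
    - [1, 0, 0, 0, 0, 0, 0]
    - [1, 0.08, 0, 0, 0, 0, 0]
    - [1, 0.08, 0, 0, 0, 0, 0]
    - [1, 0.08, 0, 0, 0, 0, 0]
    - [1, 0.08, 0, 0, 0, 0, 0]
    - [1, 0.08, 0, 0, 0, 0, 0]
    - [1, 0.08, 0, 0, 0, 0, 0]
    - [1, 0.08, 0, 0, 0, 0, 0]
    - [1, 0.08, 0, 0, 0, 0, 0]
    - [1, 0.08, 0, 0, 0, 0, 0]

```text
time_s: 6.65
ee_pos: [0.481, -0.1459, 0.019]
eef_rot: [-3.142, 0.0, -0.152]
force: [-2.4, 0.9, 2.2]
grip_width: 0.0936
grip_force: 1.5
```

move_arm:
  increments:
    - [1, 0.04, 0, 0, 0, 0, 0]
    - [1, 0.04, 0, 0, 0, 0, 0]
    - [1, 0.04, 0, 0, 0, 0, 0]

```text
time_s: 6.95
ee_pos: [0.4867, -0.1468, 0.0189]
eef_rot: [-3.142, 0.0, -0.152]
force: [-3.0, 0.6, 2.1]
grip_width: 0.0941
grip_force: 1.3
```

```bash
python3 w.py
```

```text
t 6.95 jig mm [-31.6 -76.6] z 18.9 rpy [-3.142  0.    -0.152] Fjig [-3.   0.1] 2.1 w 0.094 q [-0.36  0.45  1.8   0.    0.89  1.36]
```

move_arm:
  increments:
    - [1, 0.03, 0, 0, 0, 0, 0]
    - [1, 0.03, 0, 0, 0, 0, 0]
    - [1, 0.03, 0, 0, 0, 0, 0]

```text
time_s: 7.25
ee_pos: [0.4912, -0.1475, 0.0189]
eef_rot: [-3.142, 0.0, -0.152]
force: [-1.9, 1.2, 0.7]
grip_width: 0.0941
grip_force: 1.2
```

move_arm:
  increments:
    - [1, 0.02, 0, 0, 0, 0, 0]
    - [1, 0.02, 0, 0, 0, 0, 0]

```text
time_s: 7.45
ee_pos: [0.4917, -0.1475, 0.0187]
eef_rot: [-3.141, 0.004, -0.152]
force: [-17.1, 0.9, 11.6]
grip_width: 0.0939
grip_force: 8.7
```

```bash
python3 w.py
```

```text
t 7.45 jig mm [-26.6 -76.6] z 18.7 rpy [-3.141  0.004 -0.152] Fjig [-17.1  -1.7] 11.6 w 0.094 q [-0.36  0.46  1.78 -0.    0.9   1.36]
```

move_arm:
  increments:
    - [1, -0.4, 0, 0, 0, 0, 0]
    - [0, 0, 0, -0.5, 0, 0, 0]
    - [0, 0, 0, -0.5, 0, 0, 0]
    - [0, 0.3, 0.64, 0, 0, 0, 0]
    - [0, 0.3, 0.64, 0, 0, 0, 0]
    - [0, 0.3, 0.64, 0, 0, 0, 0]
    - [0, 0, 0.64, 0, 0, 0, 0]
    - [0, 0, 0, 0, 0, 0, 0]
    - [0, 0, 0, 0, 0, 0, 0]

```text
time_s: 8.35
ee_pos: [0.4983, -0.2782, 0.0687]
eef_rot: [-3.141, -0.0, -0.153]
force: [0.1, 0.1, 0.0]
grip_width: 0.0332
grip_force: 0.0
```

```bash
python3 w.py
```

```text
t 8.35 jig mm [  -0.4 -204.8] z 68.7 rpy [-3.141 -0.    -0.153] Fjig [0.1 0.1] 0.0 w 0.033 q [-0.57  0.49  1.59  0.    1.06  1.15]
```

move_arm:
  increments:
    - [0, 0, 0, 0, 0, 0, 0]
    - [0, 0, 0, 0, 0, 0, 0]
    - [0, 0, 0, 0.5, 0, 0, 0]
    - [0, 0, 0, 0.5, 0, 0, 0]
    - [0, 0, -0.1, 0, 0, 0, 0]
    - [0, 0, -0.1, 0, 0, 0, 0]
    - [0, 0, -0.1, 0, 0, 0, 0]
    - [0, 0, -0.06, 0, 0, 0, 0]
    - [0, 0, -0.06, 0, 0, 0, 0]
    - [0, 0, -0.06, 0, 0, 0, 0]
    - [0, 0, -0.06, 0, 0, 0, 0]
    - [0, 0, -0.06, 0, 0, 0, 0]
    - [0, 0, -0.06, 0, 0, 0, 0]
    - [0, 0, -0.06, 0, 0, 0, 0]
    - [0, 0, -0.06, 0, 0, 0, 0]
    - [0, 0, -0.06, 0, 0, 0, 0]
    - [0, 0, -0.06, 0, 0, 0, 0]
    - [0, 0, -0.06, 0, 0, 0, 0]
    - [0, 0, -0.06, 0, 0, 0, 0]

```text
time_s: 10.25
ee_pos: [0.5062, -0.2275, 0.019]
eef_rot: [3.141, -0.0, -0.152]
force: [-1.1, -3.0, 3.6]
grip_width: 0.0008
grip_force: 2.6
```

```bash
python3 w.py
```

```text
t 10.25 jig mm [  -0.2 -153.5] z 19.0 rpy [ 3.141 -0.    -0.152] Fjig [-0.6 -3.2] 3.6 w 0.001 q [-0.49  0.53  1.67 -0.    0.94  1.23]
```

move_arm:
  increments:
    - [0, 0, -0.04, 0, 0, 0, 0]
    - [0, 0, -0.04, 0, 0, 0, 0]
    - [0, 0, -0.04, 0, 0, 0, 0]
    - [0, 0, -0.04, 0, 0, 0, 0]
    - [0, 0, -0.04, 0, 0, 0, 0]

```text
time_s: 10.75
ee_pos: [0.5077, -0.2177, 0.019]
eef_rot: [3.142, -0.0, -0.152]
force: [-1.0, -3.9, 4.9]
grip_width: 0.0004
grip_force: 3.2
```

move_arm:
  increments:
    - [0, 0, -0.03, 0, 0, 0, 0]
    - [0, 0, -0.03, 0, 0, 0, 0]

```text
time_s: 10.95
ee_pos: [0.5081, -0.2147, 0.019]
eef_rot: [3.142, -0.0, -0.152]
force: [-0.5, -5.0, 5.2]
grip_width: 0.0002
grip_force: 3.3
```

```bash
python3 w.py
```

```text
t 10.95 jig mm [  -0.3 -140.6] z 19.0 rpy [ 3.142 -0.    -0.152] Fjig [ 0.3 -5. ] 5.2 w 0.0 q [-0.47  0.53  1.68 -0.    0.94  1.26]
```

move_arm:
  increments:
    - [0, 0, -0.03, 0, 0, 0, 0]
    - [0, 0, -0.02, 0, 0, 0, 0]

```text
time_s: 11.15
ee_pos: [0.5085, -0.2122, 0.019]
eef_rot: [3.142, -0.0, -0.152]
force: [-0.8, -5.1, 5.0]
grip_width: 0.0008
grip_force: 3.4
```

move_arm:
  increments:
    - [0, 0, -0.02, 0, 0, 0, 0]
    - [0, 0, -0.02, 0, 0, 0, 0]

```text
time_s: 11.35
ee_pos: [0.5088, -0.2103, 0.019]
eef_rot: [3.142, -0.0, -0.152]
force: [-0.5, -4.7, 4.2]
grip_width: 0.0008
grip_force: 3.5
```

```bash
python3 w.py
```

```text
t 11.35 jig mm [  -0.3 -136.2] z 19.0 rpy [ 3.142 -0.    -0.152] Fjig [ 0.2 -4.7] 4.2 w 0.001 q [-0.46  0.53  1.68 -0.    0.94  1.26]
```

move_arm:
  increments:
    - [0, 0, -0.02, 0, 0, 0, 0]
    - [0, 0, -0.02, 0, 0, 0, 0]

```text
time_s: 11.55
ee_pos: [0.5091, -0.2084, 0.019]
eef_rot: [3.141, -0.0, -0.152]
force: [-1.4, -8.8, 5.3]
grip_width: 0.0007
grip_force: 4.9
```

```bash
python3 - <<'E'
from w import *
J()
c=ctrl.camera("top"); d=ctrl.camera("side")
cv2.imwrite("pics/a4.png",np.hstack([cv2.resize(c["color"][190:270,260:360],(500,400),interpolation=2),cv2.resize(d["color"][190:290,290:365],(300,400),interpolation=2)]))
E
```

```text
t 11.55 jig mm [  -0.2 -134.2] z 19.0 rpy [ 3.141 -0.    -0.152] Fjig [-0.1 -8.9] 5.3 w 0.001 q [-0.46  0.53  1.68 -0.    0.94  1.27]
```

View pics/a4.png

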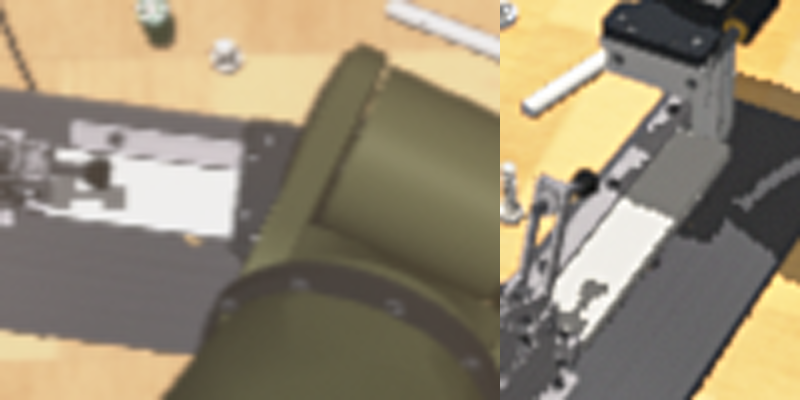

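The bar lies flat beside the fence, its left end under the raised foot in both halves of the picture. The force has just risen to 8.8 N, so I check with one more small nudge.

move_arm:
  increments:
    - [0, 0, -0.02, 0, 0, 0, 0]
    - [0, 0, 0, 0, 0, 0, 0]

```text
time_s: 11.85
ee_pos: [0.5091, -0.2082, 0.019]
eef_rot: [3.14, -0.0, -0.152]
force: [-1.3, -10.8, 3.9]
grip_width: 0.0004
grip_force: 5.4
```

```bash
python3 w.py
```

```text
t 11.85 jig mm [  -0.3 -134. ] z 19.0 rpy [ 3.14  -0.    -0.152] Fjig [  0.4 -10.9] 3.9 w 0.0 q [-0.45  0.53  1.68 -0.    0.93  1.27]
```

move_arm:
  increments:
    - [0, 0, 0.3, 0, 0, 0, 0]
    - [1, 0, 0, -0.5, 0, 0, 0]
    - [1, 0, 0, -0.5, 0, 0, 0]
    - [1, -0.5, -0.7, 0, 0, 0, 0]
    - [1, -0.46, -0.78, 0, 0, 0, 0]
    - [1, 0, 0, 0, 0, 0, 0]
    - [1, 0, 0, 0, 0, 0, 0]
    - [1, 0, 0, 0, 0, 0, 0]
    - [1, 0, 0, 0.5, 0, 0, 0]
    - [1, 0, 0, 0.5, 0, 0, 0]
    - [1, 0.1, 0, 0, 0, 0, 0]
    - [1, 0.1, 0, 0, 0, 0, 0]
    - [1, 0.1, 0, 0, 0, 0, 0]
    - [1, 0, 0, 0, 0, 0, 0]

```text
time_s: 13.25
ee_pos: [0.4868, -0.1445, 0.02]
eef_rot: [3.141, -0.002, -0.152]
force: [-0.6, 0.8, 0.7]
grip_width: 0.094
grip_force: 0.0
```

```bash
python3 w.py
```

```text
t 13.25 jig mm [-31.9 -74.4] z 20.0 rpy [ 3.141e+00 -2.000e-03 -1.520e-01] Fjig [-0.7  0.7] 0.7 w 0.094 q [-0.36  0.45  1.8   0.    0.89  1.36]
```

move_arm:
  increments:
    - [1, 0.04, 0, 0, 0, 0, 0]
    - [1, 0.04, 0, 0, 0, 0, 0]
    - [1, 0.03, 0, 0, 0, 0, 0]
    - [1, 0, 0, 0, 0, 0, 0]

```text
time_s: 13.65
ee_pos: [0.4911, -0.1449, 0.0191]
eef_rot: [3.142, -0.0, -0.152]
force: [-0.1, 0.5, -0.3]
grip_width: 0.0942
grip_force: 0.0
```

```bash
python3 w.py
```

```text
t 13.65 jig mm [-27.5 -74.1] z 19.1 rpy [ 3.142 -0.    -0.152] Fjig [-0.2  0.4] -0.3 w 0.094 q [-0.36  0.46  1.79  0.    0.89  1.36]
```

move_arm:
  increments:
    - [1, 0.03, 0, 0, 0, 0, 0]
    - [1, 0.015, 0, 0, 0, 0, 0]
    - [1, 0, 0, 0, 0, 0, 0]
    - [1, 0, 0, 0, 0, 0, 0]

```text
time_s: 14.05
ee_pos: [0.4919, -0.145, 0.0188]
eef_rot: [-3.141, 0.003, -0.152]
force: [-9.8, 0.6, 6.5]
grip_width: 0.0941
grip_force: 5.0
```

```bash
python3 w.py
```

```text
t 14.05 jig mm [-26.8 -74.1] z 18.8 rpy [-3.141e+00  3.000e-03 -1.520e-01] Fjig [-9.8 -0.9] 6.5 w 0.094 q [-0.36  0.46  1.78 -0.    0.9   1.37]
```

move_arm:
  increments:
    - [1, -0.5, 0, 0, 0, 0, 0]
    - [0, 0, 0, -0.8, 0, 0, 0]
    - [0, 0, 0, -0.8, 0, 0, 0]
    - [0, 0, 0, -0.8, 0, 0, 0]
    - [0, 0, 0, -0.8, 0, 0, 0]
    - [0, 0, 0, -0.8, 0, 0, 0]
    - [0, 0, 0, -0.8, 0, 0, 0]
    - [0, 0.08, -0.56, 0, 0, 0, 0]
    - [0, 0.08, -0.56, 0, 0, 0, 0]
    - [0, 0.08, -0.56, 0, 0, 0, 0]
    - [0, 0.08, -0.56, 0, 0, 0, 0]
    - [0, 0.08, -0.56, 0, 0, 0, 0]
    - [0, 0.08, -0.56, 0, 0, 0, 0]
    - [0, 0.08, -0.56, 0, 0, 0, 0]
    - [0, 0.08, -0.56, 0, 0, 0, 0]
    - [0, 0.08, -0.56, 0, 0, 0, 0]
    - [0, 0.08, -0.56, 0, 0, 0, 0]
    - [0, 0.08, -0.56, 0, 0, 0, 0]
    - [0, 0.08, -0.56, 0, 0, 0, 0]
    - [0, 0, 0, 0, 0, 0, 0]

```text
time_s: 16.05
ee_pos: [0.567, 0.1859, 0.2583]
eef_rot: [-3.142, 0.001, -0.15]
force: [0.7, -0.7, -0.1]
grip_width: 0.0009
grip_force: 0.0
```

```bash
python3 - <<'E'
from w import *
J()
c=ctrl.camera("top"); d=ctrl.camera("side")
cv2.imwrite("pics/a5.png",np.hstack([cv2.resize(c["color"][180:270,190:365],(525,270),interpolation=2),cv2.resize(d["color"][190:310,245:366],(272,270),interpolation=2)]))
for r in ctrl.cut_out("flat_bar",c): print(r["conf"],r["centre"],r["mask"].sum())
E
```

```text
t 16.05 jig mm [ -2.3 264.4] z 258.3 rpy [-3.142e+00  1.000e-03 -1.500e-01] Fjig [ 0.8 -0.6] -0.1 w 0.001 q [0.26 0.37 1.3  0.   1.47 1.98]
0.81 [248.5, 443.6] 499
0.61 [233.5, 305.0] 811
0.5 [239.0, 284.4] 5754
```

View pics/a5.png

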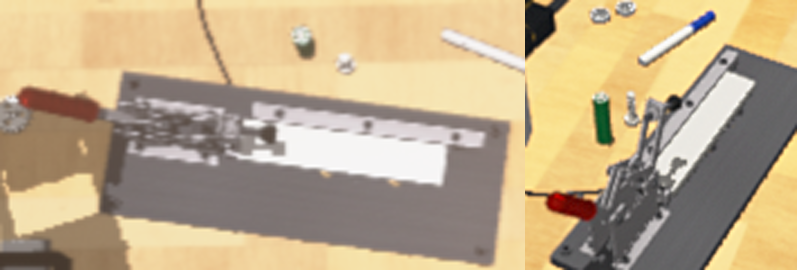

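The bar is flush along the fence, with its right end at about (338,235) in the top view. The bolt, cell and marker have not moved. I check that right end against the value expected when seated.

```bash
python3 - <<'E'
from w import *
c=ctrl.camera("top")
def W(q): 
    k,d=np.cos(p[2]),np.sin(p[2]); return q@np.array([[k,d,0],[-d,k,0],[0,0,1]])+[p[0],p[1],0]
q=np.array([[19,-128,24],[-19,-128,24],[-19,-20,24],[19,-160,28]])/1e3
print(((px(W(q),c)-[190,180])*3).round(0).tolist())
for yy in(-126,-128,-130,-132): print(yy,px(W(np.array([[-10,yy,24]])/1e3),c).round(2).tolist())
g=c["color"].mean(2)
a,b=W(np.array([[-10,-105,24]])/1e3),W(np.array([[-10,-150,24]])/1e3)
for s in np.linspace(0,1,19):
    u=px(a+(b-a)*s,c).astype(np.float32); print(round(-105-45*s,1),cv2.getRectSubPix(c["color"],(1,1),tuple(map(float,u[0])))[0,0].tolist())
E
```

```text
[[448.0, 144.0], [443.0, 185.0], [327.0, 170.0], [483.0, 148.0]]
-126 [[337.46, 238.39]]
-128 [[338.18, 238.48]]
-130 [[338.9, 238.58]]
-132 [[339.62, 238.67]]
-105.0 [245, 245, 247]
-107.5 [245, 245, 247]
-110.0 [245, 245, 247]
-112.5 [245, 245, 247]
-115.0 [245, 245, 247]
-117.5 [245, 245, 246]
-120.0 [244, 244, 246]
-122.5 [235, 236, 238]
-125.0 [198, 199, 205]
-127.5 [136, 139, 148]
-130.0 [122, 125, 136]
-132.5 [121, 124, 135]
-135.0 [120, 123, 135]
-137.5 [120, 123, 136]
-140.0 [121, 123, 136]
-142.5 [121, 123, 136]
-145.0 [121, 123, 135]
-147.5 [120, 123, 135]
-150.0 [120, 123, 135]
```

Seated, within measuring error. Now the handle.

move_arm:
  increments:
    - [0, 0.04, 0, 0.57, 0, 0, 0]
    - [0, 0, 0, 0.57, 0, 0, 0]
    - [0, 0, 0, 0.57, 0, 0, 0]
    - [0, 0, 0, 0.55, 0, 0, 0]
    - [0, 0, 0.1, 0, 0, 0, 0]
    - [0, 0, 0.1, 0, 0, 0, 0]
    - [0, 0, 0.1, 0, 0, 0, 0]
    - [0, 0, 0.1, 0, 0, 0, 0]
    - [0, 0, 0.1, 0, 0, 0, 0]
    - [0, 0, 0.1, 0, 0, 0, 0]

```text
time_s: 17.25
ee_pos: [0.566, 0.1564, 0.1506]
eef_rot: [-3.133, -0.007, -0.152]
force: [-5.6, 29.1, 34.2]
grip_width: 0.0006
grip_force: 20.3
```

```bash
python3 w.py
```

```text
t 17.25 jig mm [  1.2 235.1] z 150.6 rpy [-3.133 -0.007 -0.152] Fjig [-9.9 27.9] 34.2 w 0.001 q [0.2  0.42 1.48 0.01 1.22 1.93]
```

The push is along the handle's axis: the chamfered fingertip met the rounded end. I back off and go lower, so the finger's side bears on it.

move_arm:
  increments:
    - [0, 0, -0.3, 0, 0, 0, 0]
    - [0, 0, -0.3, 0, 0, 0, 0]
    - [0, 0, 0, 0.3, 0, 0, 0]
    - [0, 0, 0, 0.3, 0, 0, 0]
    - [0, -0.02, 0.12, 0, 0, 0, 0]
    - [0, 0, 0.1, 0, 0, 0, 0]

```text
time_s: 17.85
ee_pos: [0.5657, 0.1714, 0.115]
eef_rot: [3.141, 0.002, -0.152]
force: [0.4, -1.0, 0.7]
grip_width: 0.0007
grip_force: 0.0
```

```bash
python3 w.py
```

```text
t 17.85 jig mm [ -1.4 249.8] z 115.0 rpy [ 3.141e+00  2.000e-03 -1.520e-01] Fjig [ 0.5 -0.9] 0.7 w 0.001 q [ 0.23  0.48  1.5  -0.    1.17  1.96]
```

move_arm:
  increments:
    - [0, 0.02, 0.06, 0, 0, 0, 0]
    - [0, 0, 0.06, 0, 0, 0, 0]
    - [0, 0, 0.06, 0, 0, 0, 0]
    - [0, 0, 0.06, 0, 0, 0, 0]

```text
time_s: 18.25
ee_pos: [0.5654, 0.16, 0.1162]
eef_rot: [-3.141, -0.0, -0.152]
force: [-0.5, -0.4, 0.3]
grip_width: 0.0004
grip_force: 0.0
```

move_arm:
  increments:
    - [0, 0, 0.06, 0, 0, 0, 0]
    - [0, 0, 0.04, 0, 0, 0, 0]

```text
time_s: 18.45
ee_pos: [0.5646, 0.1552, 0.1161]
eef_rot: [-3.141, -0.0, -0.152]
force: [0.0, 0.7, 0.8]
grip_width: 0.0003
grip_force: 0.5
```

```bash
python3 w.py
```

```text
t 18.45 jig mm [  0.  233.7] z 116.1 rpy [-3.141 -0.    -0.152] Fjig [-0.1  0.7] 0.8 w 0.0 q [0.21 0.46 1.51 0.   1.17 1.93]
```

move_arm:
  increments:
    - [0, 0, 0.06, 0, 0, 0, 0]
    - [0, 0, 0.06, 0, 0, 0, 0]
    - [0, 0, 0.06, 0, 0, 0, 0]

```text
time_s: 18.75
ee_pos: [0.5632, 0.1462, 0.1159]
eef_rot: [3.141, 0.0, -0.152]
force: [0.6, 1.0, -0.2]
grip_width: 0.0007
grip_force: 0.2
```

move_arm:
  increments:
    - [0, 0, 0.06, 0, 0, 0, 0]
    - [0, 0, 0.06, 0, 0, 0, 0]
    - [0, 0, 0.06, 0, 0, 0, 0]
    - [0, 0, 0.06, 0, 0, 0, 0]

```text
time_s: 19.15
ee_pos: [0.5614, 0.1344, 0.1159]
eef_rot: [3.142, 0.0, -0.152]
force: [0.7, -0.5, 0.1]
grip_width: 0.0006
grip_force: 0.1
```

```bash
python3 w.py
```

```text
t 19.15 jig mm [-1.000e-01  2.125e+02] z 115.9 rpy [ 3.142  0.    -0.152] Fjig [ 0.7 -0.4] 0.1 w 0.001 q [ 0.17  0.45  1.54 -0.    1.16  1.89]
```

```bash
python3 - <<'E'
from w import *
c=ctrl.camera("top"); d=ctrl.camera("side")
cv2.imwrite("pics/a6.png",np.hstack([cv2.resize(c["color"][190:250,185:285],(500,300),interpolation=2),cv2.resize(d["color"][215:315,240:340],(300,300),interpolation=2)]))
E
```

```text
(no output)
```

View pics/a6.png

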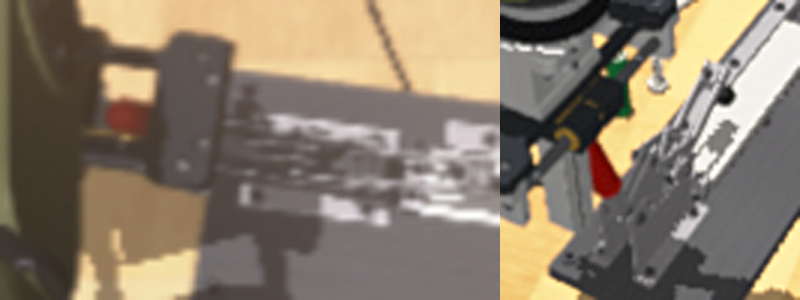

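The side half shows the red grip steeper, at about (605,170), and the foot coming down, so the handle is moving. I continue, rising gently.

move_arm:
  increments:
    - [0, 0, 0.07, -0.03, 0, 0, 0]
    - [0, 0, 0.07, -0.03, 0, 0, 0]
    - [0, 0, 0.07, -0.03, 0, 0, 0]
    - [0, 0, 0.07, -0.03, 0, 0, 0]
    - [0, 0, 0.07, -0.03, 0, 0, 0]
    - [0, 0, 0.07, -0.03, 0, 0, 0]
    - [0, 0, 0.07, -0.03, 0, 0, 0]
    - [0, 0, 0.07, -0.03, 0, 0, 0]

```text
time_s: 20.05
ee_pos: [0.5571, 0.1067, 0.1281]
eef_rot: [3.142, 0.0, -0.152]
force: [0.9, 0.0, -0.5]
grip_width: 0.0004
grip_force: 0.0
```

move_arm:
  increments:
    - [0, 0, 0.06, -0.03, 0, 0, 0]
    - [0, 0, 0.06, -0.03, 0, 0, 0]
    - [0, 0, 0.06, -0.03, 0, 0, 0]

```text
time_s: 20.35
ee_pos: [0.5558, 0.098, 0.1325]
eef_rot: [-3.141, 0.0, -0.152]
force: [0.4, 2.7, -2.0]
grip_width: 0.0007
grip_force: 1.4
```

```bash
python3 w.py
```

```text
t 20.35 jig mm [ -0.2 175.7] z 132.5 rpy [-3.141  0.    -0.152] Fjig [-0.   2.7] -2.0 w 0.001 q [0.11 0.4  1.56 0.   1.18 1.83]
```

move_arm:
  increments:
    - [0, 0, 0.06, -0.03, 0, 0, 0]
    - [0, 0, 0.06, -0.03, 0, 0, 0]
    - [0, 0, 0.06, -0.03, 0, 0, 0]

```text
time_s: 20.65
ee_pos: [0.5543, 0.0891, 0.137]
eef_rot: [-3.141, 0.0, -0.152]
force: [0.3, 3.0, -1.8]
grip_width: 0.0005
grip_force: 1.2
```

move_arm:
  increments:
    - [0, 0, 0.05, 0, 0, 0, 0]
    - [0, 0, 0.05, 0, 0, 0, 0]

```text
time_s: 20.85
ee_pos: [0.5537, 0.0837, 0.1371]
eef_rot: [3.141, -0.0, -0.152]
force: [-1.1, 0.8, 0.5]
grip_width: 0.0003
grip_force: 0.0
```

move_arm:
  increments:
    - [0, 0, 0.04, 0, 0, 0, 0]
    - [0, 0, 0.02, 0, 0, 0, 0]

```text
time_s: 21.05
ee_pos: [0.5533, 0.0809, 0.137]
eef_rot: [3.141, -0.0, -0.152]
force: [-0.6, 0.4, -0.6]
grip_width: 0.0004
grip_force: 0.0
```

```bash
python3 w.py
```

```text
t 21.05 jig mm [-1.000e-01  1.584e+02] z 137.0 rpy [ 3.141 -0.    -0.152] Fjig [-0.7  0.3] -0.6 w 0.0 q [ 0.08  0.38  1.57 -0.    1.18  1.8 ]
```

move_arm:
  increments:
    - [0, 0, 0.04, 0, 0, 0, 0]
    - [0, 0, 0.04, 0, 0, 0, 0]
    - [0, 0, 0, 0, 0, 0, 0]

```text
time_s: 21.35
ee_pos: [0.5529, 0.0792, 0.137]
eef_rot: [-3.138, -0.001, -0.152]
force: [3.8, 14.8, -1.9]
grip_width: 0.0004
grip_force: 7.0
```

move_arm:
  increments:
    - [0, 0, 0.03, 0, 0, 0, 0]
    - [0, 0, 0, 0, 0, 0, 0]

```text
time_s: 21.55
ee_pos: [0.5529, 0.0789, 0.137]
eef_rot: [-3.136, -0.001, -0.151]
force: [5.0, 23.8, -3.8]
grip_width: -0.0002
grip_force: 10.8
```

```bash
python3 w.py
```

```text
t 21.55 jig mm [ -0.2 156.4] z 137.0 rpy [-3.136e+00 -1.000e-03 -1.510e-01] Fjig [ 1.4 24.3] -3.8 w -0.0 q [0.07 0.38 1.58 0.01 1.18 1.79]
```

It is at the hard stop. I back off toward +y, rise clear, and look.

move_arm:
  increments:
    - [0, 0, -0.2, 0, 0, 0, 0]
    - [0, 0, -0.6, 0, 0, 0, 0]
    - [0, 0, -0.6, -0.5, 0, 0, 0]
    - [0, 0, -0.6, -0.8, 0, 0, 0]
    - [0, 0, -0.6, -0.8, 0, 0, 0]
    - [0, 0, -0.6, -0.4, 0, 0, 0]
    - [0, 0, 0, 0, 0, 0, 0]
    - [0, 0, 0, 0, 0, 0, 0]
    - [0, 0, 0, 0, 0, 0, 0]

```text
time_s: 22.45
ee_pos: [0.5764, 0.2331, 0.2607]
eef_rot: [3.14, 0.002, -0.153]
force: [-0.9, -0.2, 0.4]
grip_width: 0.0004
grip_force: 0.0
```

```bash
python3 - <<'E'
from w import *
J()
c=ctrl.camera("top"); d=ctrl.camera("side")
cv2.imwrite("pics/a7.png",np.hstack([cv2.resize(c["color"][180:270,190:365],(525,270),interpolation=2),cv2.resize(d["color"][190:310,245:366],(272,270),interpolation=2)]))
k,e=np.cos(p[2]),np.sin(p[2])
W=lambda q: q@np.array([[k,e,0],[-e,k,0],[0,0,1]])+[p[0],p[1],0]
q=W(np.array([[0,127,181]])/1e3); print("handle end expected",((px(q,c)-[190,180])*3).round(),((px(q,d)-[245,190])*2.25+[525,0]).round())
E
```

```text
t 22.45 jig mm [-1.000e-01  3.124e+02] z 260.7 rpy [ 3.14e+00  2.00e-03 -1.53e-01] Fjig [-0.8 -0.3] 0.4 w 0.0 q [ 0.33  0.43  1.21 -0.    1.5   2.05]
handle end expected [[136. 108.]] [[617. 110.]]
```

View pics/a7.png

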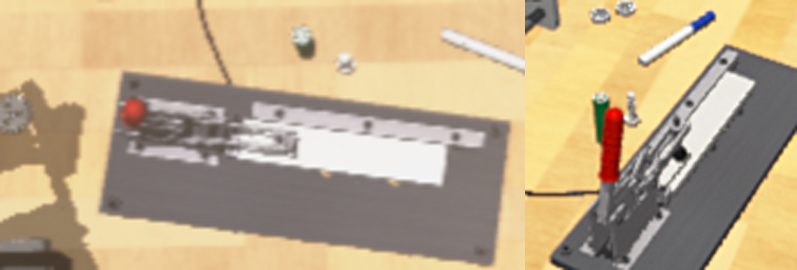

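The handle stands over at its locked place: its end is at about (134,110) and (613,113), against (136,108) and (617,110) expected. The foot is on the bar, the bar is still flush, and the arm is clear.

```bash
python3 -c "
from station import ctrl
print(ctrl.hand_in())"
```

```text
the job is handed in; nothing more can be done
None
```

I tipped the bar flat, pushed it flush against the fence and end stop, locked the clamp with the foot on the bar, and handed the job in with the arm clear; no verdict came back, and the foot's force on the bar was not measured.

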